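# Spin-check the hone's lap and park it on its mark

### The arm

A 6-joint arm with a two-finger parallel gripper is mounted at the origin on the work surface. World frame = base frame: x ahead of the robot, y to its left, z up, the work surface at z = 0. Lengths are in mm, angles in rad, forces in N, time in s.
With the tool pointing down it reaches from about 300 to 875 mm from the base axis. Payload 6.4 kg.
Tool frame: the origin (TCP) lies midway between the tips of the shut fingers; the grasp point (between the pads) lies 19 mm behind it (bot.hold_point_z is the z of the grasp point in the tool frame, in mm); z points along the fingers, x is the direction in which the jaws open and shut, and the axes are right-handed (so a half turn about z gives the same grasp; the last joint's range is limited). The gripper opens to 88 mm and grips with 3 to 60 N. Pads are 18 mm wide; open, the fingers measure 123 mm over their backs; the gripper's body (75 mm by 187 mm) begins 45 mm behind the grasp point.
Start: joints at [-1.416, 0.181, 1.607, -0, 1.354, -0.206], TCP at [203.005, -537.987, 238.714] pointing down, gripper open.
Joint ranges: [-2.99, 2.99], [-0.89, 2.07], [0.3, 2.58], [-1.14, 4.28], [0, 2.63], [-3.12, 3.12]. Speed limits (rad/s): [2.57, 2.57, 3.01, 3.14, 3.14, 3.14].

### API

Orientations are given as a unit quaternion [w, x, y, z].
In Python, from station import bot gives the robot as it stands. The module is installed in compiled form; this text tells all that it offers.
- The arm moves only by the tool carry_out, never from a script. Its argument "commands" is text: rows parted by semicolons, each of 5 numbers parted by spaces: the shift along the tool's x, y, z in cm, then the turn about the tool's z in degrees, then the closure, from 0 (fully open) to 1 (shut). A call has 1 to 20 rows; each row shifts and turns the commanded pose from where the row before left it, along the tool's axes as they then stand; what a row does not reach is not made up. A row lasts 1/8 s, in which the tool goes at most 62.5 mm and 10.7 degrees, less where a joint would pass 70% of its speed; a pose out of reach is approached as far as the arm can. A call with a gripper value outside its range is refused whole. The fingers move at their own pace and stop on an object; the grip force is fixed at half the most. Time passes only in rows, so rows that do not move let the fingers close. It gives the time, the measured TCP pose, the force and the opening at its end, in the units of the state.
- bot.state(): the state, without advancing time (a new reading comes with each control period).
- bot.capture(name): name is "side" or "top"; returns the picture (384x512x3 uint8, red, green, blue); there is no depth.
- bot.calibration(name): a dict with "vertical_fov" (degrees; the focal length in pixels is half the picture's height over the tangent of half this angle, whatever the lens; pixels are square), "cx", "cy" (the principal point, pixels), "position" and "attitude" of the camera in the world. Camera axes: x right, y down, z forward; pixel columns grow to the right and rows downward; lengths in mm; the calibration is good to about 2 mm. A picture is of the moment at which its call begins. calibration takes no time and is no camera call.
- bot.close_job(): hands the job in, once; it reports no verdict.
The state is a dict: "time_s": time; "joint_positions": joint angles; "joint_vel": joint speeds; "tau": joint torques, N m; "tool_pos": TCP position; "orientation": TCP orientation; "contact_force": force on the tool from outside, world axes, zero at the start; "torque": the same for the moment, N m; "finger_gap": finger opening in mm.
Only numpy, scipy, OpenCV 4.12 (cv2) and the standard library are available. Lean on these libraries where they do the work, as an engineer would, in place of code of your own. Each camera call takes 0.05 s, during which the arm holds its last target.

### The job

The lap on the graver hone has just been changed and the motor is still off: with a fingertip flick the lap briskly, either way round, so that it spins by itself, untouched, for at least three seconds and shows that it runs free. Then brake it with a fingertip so that it stops with its red line at the white pointer, where the spindle lock will engage, and take the hand away. Do not touch the brass clamping nut, and leave the jar, bottle, graver and spanner where they are.

Things in the scene. Friction and masses are not known exactly. Their poses are not given: they have to be found in the camera images.
- hone: graver hone, a fixed low machine with a dark grey housing 210 (x) x 280 (y) x 85 mm high on the bench. Origin: centre of its underside, on the bench; x points from the front (speed knob, red rocker switch) to the back, y to the lap's side, z up. A steel guide post stands on the housing's top at x = +45, y = -108 mm, 200 mm high above the bench, with a short arm that points to the back
- lap_center (a point): where the lap's vertical axis meets its flat top face, 115 mm above the bench, fixed on the machine at x = 0, y = +40 mm in its frame. The lap: an aluminium disc with a hard light grey resin facing, 150 mm in diameter, 15 mm thick, about 0.75 kg. Around the axis a steel washer of 22 mm radius stands 3 mm proud. Below the lap a black flange, 184 mm in diameter, its top 91 mm above the bench
- pointer (a point): nose of the white wedge-shaped pointer (24 mm wide at its back, 26 mm long) fixed on the housing at the lap's front edge (3 mm outside the rim, 110 mm above the bench, so 5 mm below the lap's top face)
- mark (a point): outer end of the red line painted radially on the lap's top face (9 mm wide, 40 mm long), at the rim, 75 mm from the axis, level with the top face; it turns with the lap
- lap (a joint): turn of the lap about its vertical axis, rad, without limits (it counts on past a full turn): 0 or any whole number of turns when the red line is at the pointer; grows anticlockwise seen from above. The lap runs freely both ways with no detents; flicked to 2.5 rad/s it slows by some 0.2 to 0.35 rad/s each second and runs out by itself after 7 to 12 s. A fingertip pressed on its face with a few N stops it at once (within a tenth of a second)
- nut: knurled brass clamping nut on the lap's axis, 29 mm in diameter, its top 134 mm above the bench; turns with the lap. Not to be touched
- paste_jar: white paste jar with green cap, 36 mm in diameter, 30 mm high, loose on the housing's top near its front corner away from the lap. Origin: centre of its underside
- oil_bottle: amber oil bottle with red cap, 32 mm in diameter, 85 mm high, standing loose on the bench beside the machine on the lap's side. Origin: centre of its underside
- graver: graver with a wooden handle, 110 mm long, 22 mm high, lying loose on the bench next to the bottle. Origin: on the bench under its middle, x towards the blade
- spanner: steel spanner, 130 mm long, lying loose on the bench on the machine's other side

How it is judged (in metres and radians):
On the way, in this order (a step that is already met when the one before it is completed fails the run):
1. the lap spins by itself, untouched, faster than 0.5 rad/s for 2.5 s ((velocity of joint lap above 0.5 rad/s or velocity of joint lap below -0.5 rad/s) and contact force between each of the arm, the fingers and hone below 0.02 N), for 2.5 s.
2. the fingertip has stopped the lap with its red line at the pointer (contact force between the fingers and lap above 0.2 N and velocity of joint lap between -0.15 and 0.15 rad/s and horizontal distance between mark and pointer below 0.0135 m), for 0.05 s.
At the end, for the whole second after the job is handed in: The lap is at rest with the outer end of its red line within 13.5 mm of the pointer's nose (about 10 degrees either way), the hand is clear of everything, and jar, bottle, graver and spanner are within 10 mm of where they were (horizontal distance between mark and pointer below 0.0135 m and velocity of joint lap between -0.05 and 0.05 rad/s and distance of each of paste_jar, oil_bottle, graver, spanner from where it was at the start of the episode below 0.01 m); the robot touches nothing.
It fails at once if the clamping nut is touched (contact force between the arm and nut above 0.3 N).
It fails at once if the clamping nut is touched by a finger (contact force between the fingers and nut above 0.3 N).
It fails at once if a bystander is moved or lifted by more than 10 mm (distance of any of paste_jar, oil_bottle, graver, spanner from where it was at the start of the episode above 0.01 m).
It also fails if it takes over 48 s, if anything falls off the work surface, if the arm or the gripper's body presses on something with over 40 N, if the wrist force passes 120 N, or if a joint passes its speed limit or range.

## Working session

There is one attempt and no reset: what is moved stays moved. The work goes in short steps, Python scripts to look and compute and a tool call to move; the robot and the scene stay as the last step left them, time stands still between calls to the robot, and variables do not carry over. Pictures are saved under pics/ and viewed, and the job is handed in when it is done.

Besides the shell and the picture viewer there is one more tool, called as name(argument=value, ...), one argument or row to a line, values as JSON. carry_out: Moves the arm, as the interface text tells. Its arguments: {"type":"object","properties":{"commands":{"type":"string"}},"required":["commands"]}

```bash
mkdir -p pics; python3 - <<'E'
from station import bot
import cv2
print(bot.state())
for n in ("side","top"):
    print(n,bot.calibration(n))
    im=bot.capture(n); cv2.imwrite(f"pics/{n}0.png",im[:,:,::-1])
E
```

```text
{'time_s': 0.0, 'joint_positions': array([-1.41630618e+00,  1.81487386e-01,  1.60795474e+00, -4.54347826e-05,
        1.35379041e+00, -2.06296360e-01]), 'joint_vel': array([-0.00032857, -0.00018761,  0.00020357, -0.00135183, -0.00066061,
        0.00076673]), 'tau': array([-7.31650107e-04, -4.33864760e+01, -3.41853905e+01,  7.03717349e-02,
        3.86952655e-02, -1.28247293e-04]), 'tool_pos': array([ 202.90592141, -537.46506307,  237.8660425 ]), 'orientation': array([-5.79337521e-04,  8.22501820e-01, -5.68761886e-01, -5.80661801e-04]), 'contact_force': array([-0.20525995,  0.0084533 ,  0.79367141]), 'torque': array([ 0.0099174 ,  0.00536196, -0.01267751]), 'finger_gap': 88.12662901096446}
side {'vertical_fov': 49.81193008151087, 'cx': 254.66095100167894, 'cy': 194.99952832549315, 'position': array([233.58641904, 611.17180288, 716.62133169]), 'attitude': array([ 0.12246703, -0.24750739,  0.87783264, -0.39134612])}
top {'vertical_fov': 43.18405632710277, 'cx': 255.79085032035732, 'cy': 207.28962972625797, 'position': array([ 541.60106463,   25.15308618, 1165.2231431 ]), 'attitude': array([ 0.02294833, -0.70580812,  0.70777206, -0.019157  ])}
```

View pics/side0.png

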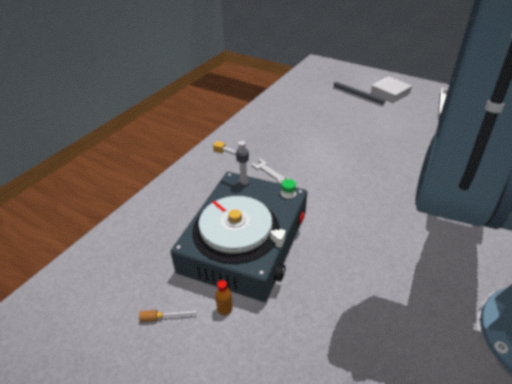

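View pics/top0.png

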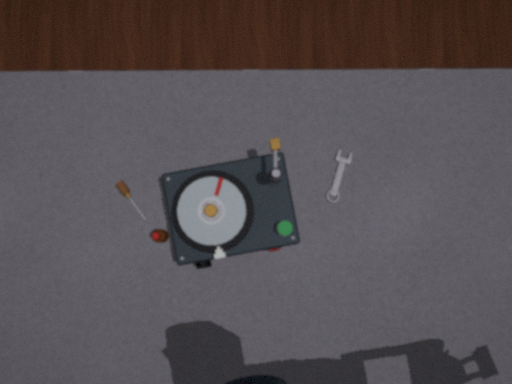

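```bash
cat > h.py <<'E'
import numpy as np, cv2
from scipy.spatial.transform import Rotation as R
from station import bot
def cam(n):
    c=bot.calibration(n); f=192/np.tan(np.radians(c["vertical_fov"]/2)); q=c["attitude"]
    return c,f,R.from_quat([q[1],q[2],q[3],q[0]]).as_matrix()
def ray(n,uv,z):
    c,f,M=cam(n); uv=np.atleast_2d(uv).astype(float)
    d=np.c_[(uv[:,0]-c["cx"])/f,(uv[:,1]-c["cy"])/f,np.ones(len(uv))]@M.T
    p=c["position"]; return p+d*((z-p[2])/d[:,2])[:,None]
def proj(n,P):
    c,f,M=cam(n); q=(np.atleast_2d(P)-c["position"])@M
    return np.c_[c["cx"]+f*q[:,0]/q[:,2],c["cy"]+f*q[:,1]/q[:,2]]
def redmask(im):
    im=im.astype(int); return (im[:,:,0]>110)&(im[:,:,1]<100)&(im[:,:,2]<100)
E
python3 - <<'E'
from h import *
im=cv2.imread("pics/top0.png")[:,:,::-1]
g=im.astype(int)
m=((g.min(2)>105)).astype(np.uint8)
n,l,s,c=cv2.connectedComponentsWithStats(m)
for i in range(1,n):
    if s[i,4]>20: print(i,s[i],c[i],ray("top",c[i],115))
rm=redmask(im).astype(np.uint8)
n,l,s,c=cv2.connectedComponentsWithStats(rm)
for i in range(1,n):
    if s[i,4]>5: print("red",s[i],c[i],ray("top",c[i],115))
crop=im[130:280,140:310]; cv2.imwrite("pics/crop.png",cv2.resize(crop,None,fx=4,fy=4,interpolation=cv2.INTER_CUBIC)[:,:,::-1])
E
```

```text
1 [327 149  26  54 455] [338.83736264 174.98681319] [[ 674.09060132 -150.13185369  115.        ]]
2 [274 150   5  17  53] [275.24528302 158.22641509] [[711.31882511 -12.0134785  115.        ]]
3 [272 169   8   8  49] [275.57142857 172.67346939] [[679.61172698 -12.56489196 115.        ]]
4 [ 177  177   69   68 3458] [211.03759398 211.14112204] [[596.14703801 127.78627568 115.        ]]
7 [130 198  16  22  67] [137.56716418 209.        ] [[601.26422779 287.39435539 115.        ]]
14 [214 246  12  14 117] [219.1025641  253.67521368] [[504.21809624 110.1146859  115.        ]]
red [271 146   4   5   6] [272.         148.16666667] [[733.48796308  -5.03754099 115.        ]]
red [215 178   9  17  65] [218.52307692 185.66153846] [[651.60044834 111.65377319 115.        ]]
red [126 193   4   4   8] [127.375 194.625] [[632.64791669 309.96704835 115.        ]]
red [152 233   7   6  36] [155.16666667 235.5       ] [[543.72457419 248.58074792 115.        ]]
```

View pics/crop.png

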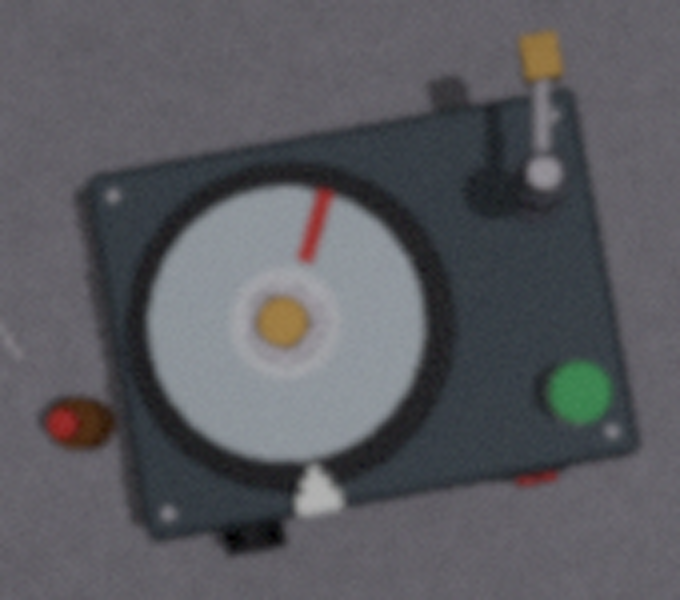

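```bash
python3 - <<'E'
from h import *
im=cv2.imread("pics/top0.png")[:,:,::-1]; g=im.astype(int)
m=((g.min(2)>85)).astype(np.uint8)
n,l,s,c=cv2.connectedComponentsWithStats(m)
i=l[225,205]; print(s[i])
def fit(img):
    from scipy.optimize import least_squares
    G=cv2.GaussianBlur(img.min(2).astype(np.float32),(0,0),.7)
    def edge(C,r0=66,r1=84):
        pts=[]
        for a in np.radians(np.arange(0,360,6)):
            rr=np.arange(r0,r1,.5)
            P=np.c_[C[0]+rr*np.cos(a),C[1]+rr*np.sin(a),0*rr+115]
            uv=proj("top",P).astype(np.float32)
            v=cv2.remap(G,uv[:,0][None],uv[:,1][None],cv2.INTER_LINEAR)[0]
            d=np.diff(v); k=d.argmin()
            if d[k]<-2: pts.append(P[k,:2]+.25*np.array([np.cos(a),np.sin(a)]))
        return np.array(pts)
    C=np.array([597,126.6])
    for _ in range(6):
        p=edge(C); q=least_squares(lambda x:np.hypot(*(p-x[:2]).T)-x[2],[*C,75],loss='soft_l1').x; C=q[:2]
    return q,len(p)
print("lap",fit(im))
for n_,uv,z in (("nose",(217.8,245.1),110),("jar",(284.6,227.4),115),("post",(275.5,172.7),200)): print(n_,ray("top",uv,z))
rm=redmask(im); v,u=np.nonzero(rm&(l*0+1>0)); k=(u>205)&(u<235)&(v<210); print(ray("top",np.c_[u[k],v[k]].mean(0),115))
E
```

```text
[     0     69    512    315 136154]
lap (array([597.87054634, 127.64498242,  75.17733061]), 60)
nose [[522.58147172 113.38170356 110.        ]]
jar [[560.4774625  -31.48586401 115.        ]]
post [[668.38887064  -9.36899696 200.        ]]
[[651.60044834 111.65377319 115.        ]]
```

carry_out(
  commands="0 0 0 -10 1;0 0 0 -10 1;0 0 0 -10 1;0 0 0 -10 1;1 -1.2 0 -10 1;1 -1.2 0 -10 1;1 -1.2 0 -10 1;1 -1.2 0 -10 1;2 -2.5 0 0 1;3 -3.5 0 0 1;4 -4.5 0 0 1;4 -4.5 0 0 1;4 -4.5 0 0 1;4 -4.5 0 0 1;4 -4.5 0 0 1;4 -4.5 0 0 1;4 -4.5 0 0 1;4 -4.5 0 0 1;2 -2.5 0 0 1;0 0 0 0 1",
)

```text
time_s: 2.6
tool_pos: [553.7, 9.5, 238.1]
orientation: [-0.0, 0.995, 0.095, -0.0]
contact_force: [-0.9, -0.5, -0.4]
finger_gap: 0.1
```

carry_out(
  commands="2 -3 0 0 1;2.5 -4 0 0 1;2.5 -4 0 0 1;2.1 -3.2 1 0 1;1 -1.5 2 0 1;0 0 3 0 1;0 0 3 0 1;0 0 1.5 0 1;0 0 0.5 0 1;0 0 0 0 1;0 0 0 0 1",
)

```text
time_s: 3.98
tool_pos: [624.6, 180.4, 130.2]
orientation: [0.0, 0.996, 0.093, 0.001]
contact_force: [1.6, -1.0, -0.4]
finger_gap: 0.4
```

```bash
python3 - <<'E'
from h import *
s=bot.state(); print(s["tool_pos"],s["contact_force"],s["time_s"])
for n in("side","top"): cv2.imwrite(f"pics/{n}1.png",bot.capture(n)[:,:,::-1])
a=cv2.imread("pics/side1.png")[120:330,130:340];b=cv2.imread("pics/top1.png")[120:330,130:340]
cv2.imwrite("pics/c1.png",cv2.resize(np.hstack([a,b]),(800,400),interpolation=cv2.INTER_CUBIC))
E
```

```text
[624.57295445 180.38691316 130.16361488] [ 1.56785064 -0.97689331 -0.36744669] 3.975
```

View pics/c1.png

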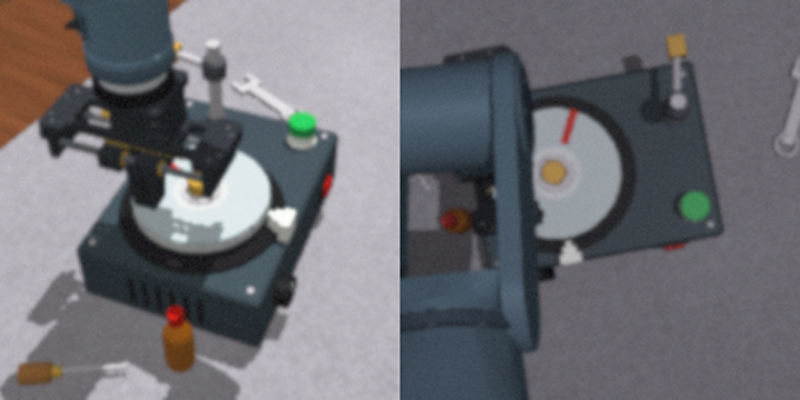

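carry_out(
  commands="0 0 0.6 0 1;0 0 0.4 0 1;0 0 0.3 0 1;0 0 0.1 0 1;0 0 0 0 1",
)

```text
time_s: 4.7
tool_pos: [624.3, 180.2, 115.5]
orientation: [0.0, 0.996, 0.093, 0.001]
contact_force: [-0.1, -1.5, 5.7]
finger_gap: 0.4
```

carry_out(
  commands="0 0 0.05 0 1;0 0 0 0 1",
)

```text
time_s: 4.95
tool_pos: [624.4, 180.1, 115.4]
orientation: [0.0, 0.996, 0.093, 0.001]
contact_force: [-1.5, -1.2, 7.5]
finger_gap: 0.6
```

carry_out(
  commands="-0.6 0 0 0 1;-1.3 0 0 0 1;-1.9 0 0 0 1;-2.1 0 0 0 1;-2.1 0 -0.6 0 1;-2.1 0 -1.5 0 1;-2 0 -2 0 1;-1 0 -2 0 1;0 -0.3 -1 0 1;0 0 0 0 1",
)

```text
time_s: 6.2
tool_pos: [494.9, 159.4, 185.6]
orientation: [-0.0, 0.996, 0.093, 0.001]
contact_force: [-0.3, 0.2, -0.4]
finger_gap: 0.6
```

```bash
cat > ang.py <<'E'
from h import *
C=np.array([597.9,127.6]); PA=190.6
def angle(im,n):
    v,u=np.nonzero(redmask(im))
    if len(u)==0: return None
    P=ray(n,np.c_[u,v],115)[:,:2]-C; r=np.hypot(*P.T); k=(r<78)&(r>30)
    if k.sum()<12: return None
    m=P[k].mean(0); return (np.degrees(np.arctan2(m[1],m[0]))-PA)%360, int(k.sum())
def look(tag,N=3):
    for i in range(N):
        for n in("top","side"):
            t=bot.state()["time_s"]; im=bot.capture(n); print(n,round(t,3),angle(im,n))
            cv2.imwrite(f"pics/{tag}_{n}{i}.png",im[:,:,::-1])
    s=bot.state(); print(s["time_s"],s["tool_pos"],s["contact_force"])
E
python3 -c "
from ang import *
look('a',3)
a=cv2.imread('pics/a_side0.png')[120:330,130:340];b=cv2.imread('pics/a_top0.png')[120:330,130:340]
cv2.imwrite('pics/c2.png',cv2.resize(np.hstack([a,b]),(800,400),interpolation=cv2.INTER_CUBIC))
"
```

```text
top 6.2 (np.float64(332.26979192985647), 36)
side 6.25 (np.float64(339.18732610089245), 35)
top 6.3 (np.float64(347.68707675491663), 65)
side 6.35 (np.float64(354.49331293472864), 28)
top 6.4 (np.float64(2.897656664083115), 62)
side 6.45 (np.float64(11.152366794406362), 12)
6.5 [494.13719975 159.06903989 184.3315997 ] [ 0.02537308 -0.60498219 -0.1350363 ]
```

View pics/c2.png

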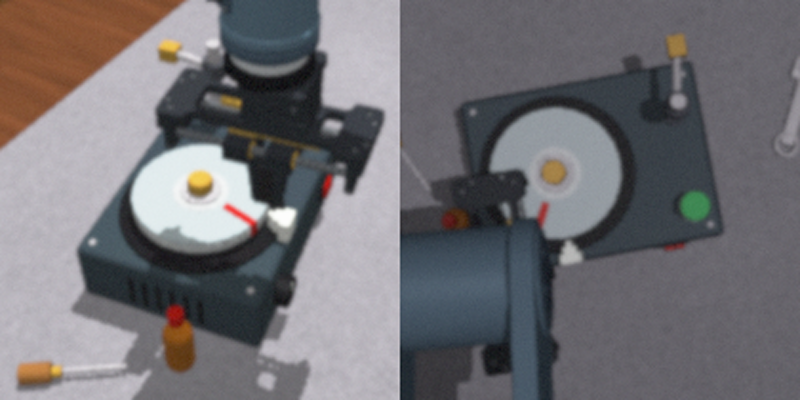

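carry_out(
  commands="1.5 0 0 0 1;2.5 0 0 0 1;3 0.3 0 0 1;3 0 0 0 1;2 0 1 0 1;1.1 0 2 0 1;0 0 2 0 1;0 0 1 0 1;0 0 0 0 1;0 0 0 0 1;0 0 0 0 1;0 0 0 0 1;0 0 0 0 1;0 0 0 0 1;0 0 0 0 1;0 0 0 0 1;0 0 0 0 1;0 0 0 0 1;0 0 0 0 1;0 0 0 0 1",
)

```text
time_s: 9.0
tool_pos: [623.7, 180.4, 125.2]
orientation: [0.0, 0.996, 0.093, -0.0]
contact_force: [0.5, -0.7, 0.5]
finger_gap: 0.3
```

```bash
python3 -c "
from ang import *
look('b',4)"
```

```text
top 9.0 (np.float64(347.1054501668329), 58)
side 9.05 (np.float64(352.4705204403895), 32)
top 9.1 (np.float64(358.75154696981195), 62)
side 9.15 (np.float64(3.5790636472224833), 27)
top 9.2 (np.float64(9.560136213290207), 65)
side 9.25 (np.float64(15.67863536316554), 25)
top 9.3 (np.float64(20.74919667358904), 61)
side 9.35 (np.float64(26.476122290990133), 26)
9.4 [623.69107957 180.46066362 125.21397949] [-0.27481374 -0.29465949 -0.03163859]
```

carry_out(
  commands="0 0 0.3 0 1;0 0 0.2 0 1;0 0 0 0 1;0 0 0 0 1;0 0 0 0 1;0 0 0 0 1;0 0 0 0 1;0 0 0 0 1;0 0 0 0 1;0 0 0 0 1;0 0 0 0 1;0 0 0 0 1;0 0 0 0 1;0 0 0 0 1;0 0 0 0 1;0 0 0 0 1;0 0 0 0 1;0 0 0 0 1;0 0 0 0 1;0 0 0 0 1",
)

```text
time_s: 11.9
tool_pos: [623.7, 180.4, 120.2]
orientation: [-0.0, 0.996, 0.093, -0.0]
contact_force: [0.7, 0.8, 0.1]
finger_gap: 0.5
```

```bash
python3 -c "
from ang import *
look('c',5)"
```

```text
top 11.9 None
side 11.95 (np.float64(262.8611613297205), 64)
top 12.0 None
side 12.05 (np.float64(269.78998510843235), 54)
top 12.1 None
side 12.15 (np.float64(276.99251549684914), 52)
top 12.2 None
side 12.25 (np.float64(284.37274713178846), 59)
top 12.3 None
side 12.35 (np.float64(290.9990973430545), 62)
12.4 [623.68876984 180.45108716 120.22337337] [-0.02368746 -0.90419611  0.64462263]
```

carry_out(
  commands="0 0 0 0 1;0 0 0 0 1;0 0 0 0 1;0 0 0 0 1;0 0 0 0 1;0 0 0 0 1",
)

```text
time_s: 13.15
tool_pos: [623.7, 180.4, 120.2]
orientation: [-0.0, 0.996, 0.093, 0.0]
contact_force: [0.6, -0.9, -0.0]
finger_gap: 0.2
```

```bash
python3 -c "
from ang import *
look('d',1)"
```

```text
top 13.15 (np.float64(341.4935666309118), 67)
side 13.2 (np.float64(344.05498823555126), 33)
13.25 [623.66838228 180.45419365 120.18754177] [-0.77944743  0.36215539  0.64571934]
```

carry_out(
  commands="0 0 0.55 0 1;0 0 0.1 0 1;0 0 0 0 1;0 0 0 0 1",
)

```text
time_s: 13.75
tool_pos: [624.9, 180.2, 115.4]
orientation: [0.0, 0.996, 0.093, 0.001]
contact_force: [-0.7, -1.1, 8.4]
finger_gap: 0.8
```

```bash
python3 -c "
from ang import *
look('e',2)
a=cv2.imread('pics/e_side1.png')[120:330,130:340];b=cv2.imread('pics/e_top1.png')[120:330,130:340]
cv2.imwrite('pics/c3.png',cv2.resize(np.hstack([a,b]),(800,400),interpolation=cv2.INTER_CUBIC))
"
```

```text
top 13.75 (np.float64(353.0015419483842), 59)
side 13.8 (np.float64(352.19260040699066), 31)
top 13.85 (np.float64(353.0015419483842), 59)
side 13.9 (np.float64(352.1199247338564), 30)
13.95 [624.94074925 180.23468304 115.41800559] [-1.02616407 -0.59044959  8.10110728]
```

View pics/c3.png

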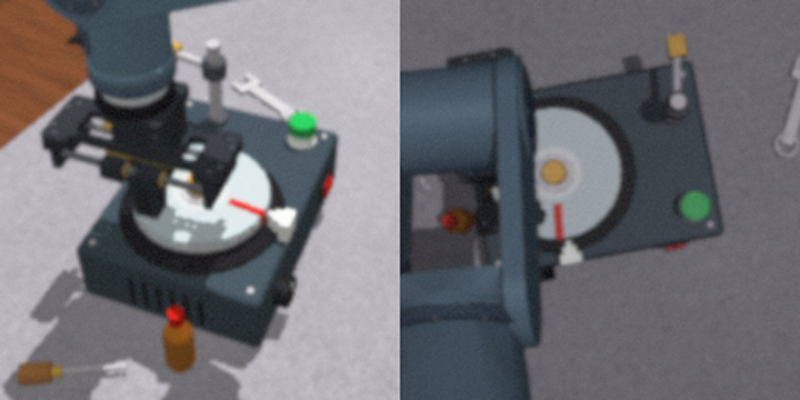

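carry_out(
  commands="-0.06 -0.05 0 0 1;-0.06 -0.05 0 0 1;-0.06 -0.05 0 0 1;-0.06 -0.05 0 0 1;-0.06 -0.05 0 0 1;-0.06 -0.05 0 0 1;-0.06 -0.05 0 0 1;-0.06 -0.05 0 0 1;-0.06 -0.05 0 0 1;-0.06 -0.05 0 0 1;0 0 0 0 1;0 0 0 0 1",
)

```text
time_s: 15.45
tool_pos: [618.3, 183.6, 115.4]
orientation: [0.001, 0.996, 0.093, 0.002]
contact_force: [-0.7, -2.7, 8.3]
finger_gap: 0.5
```

```bash
python3 -c "
from ang import *
look('f',1)
"
```

```text
top 15.45 (np.float64(0.18779055784324328), 61)
side 15.5 (np.float64(359.69644203260384), 28)
15.55 [618.33395717 183.58382621 115.42543168] [-0.88870015 -2.47671098  7.80680317]
```

carry_out(
  commands="0 0 -0.3 0 1;0 0 -0.8 0 1;0 0 -2 0 1;0 0 -3 0 1;0 0 -2 0 1;0 0 0 0 1;0 0 0 0 1;0 0 0 0 1",
)

```text
time_s: 16.55
tool_pos: [616.1, 184.1, 193.2]
orientation: [0.0, 0.996, 0.093, -0.001]
contact_force: [-1.2, -0.4, 0.1]
finger_gap: 0.1
```

```bash
python3 -c "
from ang import *
look('g',3)
a=cv2.imread('pics/g_side1.png')[120:330,130:340];b=cv2.imread('pics/g_top1.png')[120:330,130:340]
cv2.imwrite('pics/c4.png',cv2.resize(np.hstack([a,b]),(800,400),interpolation=cv2.INTER_CUBIC))
"
```

```text
top 16.55 (np.float64(3.786072615771502), 60)
side 16.6 (np.float64(3.1197882035452267), 32)
top 16.65 (np.float64(3.6289036653956828), 60)
side 16.7 (np.float64(3.0324346108382088), 33)
top 16.75 (np.float64(3.693988897628685), 59)
side 16.8 (np.float64(3.0324346108382088), 33)
16.85 [616.74528324 184.21237226 194.3167004 ] [ 0.60433918 -0.22987949 -0.19883482]
```

View pics/c4.png

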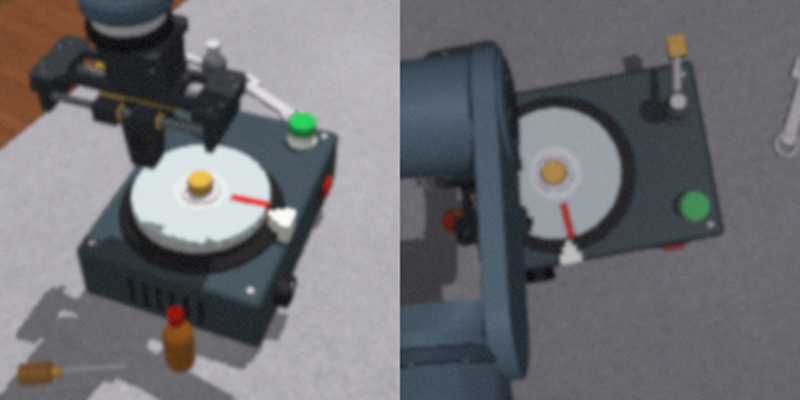

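carry_out(
  commands="0 -1 -2 0 1;-1 -1 -3 0 1;-3 -1 -3 0 1;-4 0 -2 0 1;-4 0 0 0 1;-4 0 0 0 1;-3 0 0 0 1;-1 0 0 0 1;0 0 0 0 1;0 0 0 0 1;0 0 0 0 1;0 0 0 0 1",
)

```text
time_s: 18.35
tool_pos: [415.1, 176.7, 294.5]
orientation: [0.0, 0.996, 0.093, -0.0]
contact_force: [-0.2, 1.3, -0.1]
finger_gap: 0.1
```

```bash
python3 -c "
from ang import *
look('h',2)
a=cv2.imread('pics/h_side1.png');b=cv2.imread('pics/side0.png')
cv2.imwrite('pics/c5.png',cv2.resize(np.hstack([a[120:330,130:340],b[120:330,130:340]]),(800,400)))
"
```

```text
top 18.35 (np.float64(3.663345045110077), 63)
side 18.4 (np.float64(3.003198305638648), 29)
top 18.45 (np.float64(3.4287053383097827), 63)
side 18.5 (np.float64(3.2181161734124544), 29)
18.55 [414.87806646 176.64304836 294.57855677] [-0.60237273 -0.96886858  0.08641433]
```

View pics/c5.png

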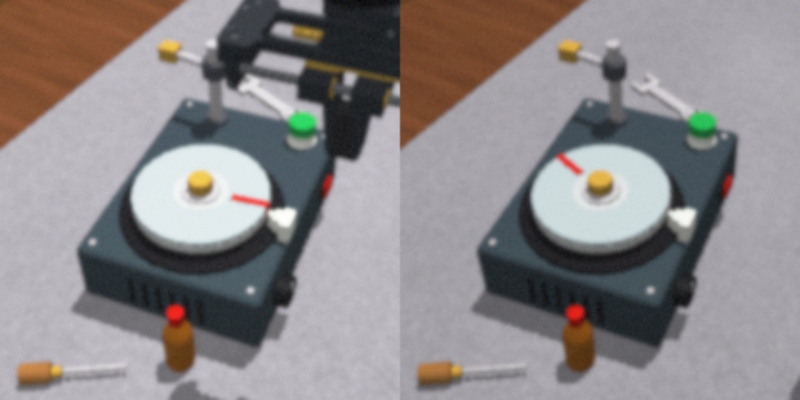

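Lap at rest about 3.4° past the pointer (about 5 mm), the bystanders look unmoved, and the hand is clear.

```bash
python3 -c "
from station import bot
print(bot.close_job())"
```

```text
the job is handed in; nothing more can be done
None
```

The lap spun free, I braked it with its red line at the white pointer, and the job is handed in. The interface gave no verdict.

- **Spin:** I drew the shut fingertips across the lap face, pressing with about 7 N. The lap turned anticlockwise at about 2.7 rad/s and ran untouched for about 7.5 s, still turning at about 0.95 rad/s just before braking.
- **Brake:** Pressing down with about 8 N stopped the lap about 7.5° short of the pointer, which is within tolerance. Still pressing, I eased it round slowly to about 0° and held it there before lifting off.
- **Drift on lift-off:** Lifting the finger let the lap drift about 3.5°.
- **Last checks:** The line stayed at +3.0 to +3.7° in both cameras for about 2 s. That puts the mark about 5 mm from the pointer's nose, against the 13.5 mm allowed. The hand was clear, with its tip about 295 mm above the bench.
- **Bystanders:** The jar, bottle, graver and spanner look unmoved in the side picture compared with the first one. I judged this by eye and did not measure it. No move brought the fingers near the brass nut.

No checks failed. The two cameras' angle readings differed by less than 1°.

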